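# Fit the power cell in the door chime and wake it

### The job

Take the cell from its holder on the tray and fit it in the door chime: first seat its flat end against the spring contact with the stud end still raised, then press the stud end down until it snaps under the steel lip and is held there. Then press the chime's raised key fully down, so that the lowered key beside it pops up. Leave the jug, the door stopper and the comb undisturbed.

Things in the scene. Friction and masses are not known exactly. Their poses are not given: they have to be found in the camera images.
- cell_mid (a point): Centre of the loose power cell: black cylinder 26 mm across, 60 mm long, with a steel stud (10 mm across, 6 mm long) on the middle of one end; the other end is flat. About 90 g. x axis: along the cell from flat end to stud; z: up at the start. It starts lying level in the holder.
- cell_stud (a point): Middle of the outer face of the cell's stud, 36 mm along the cell's x axis from its centre.
- cell_flat (a point): Middle of the cell's flat end, 30 mm from its centre.
- chime: The door chime, a fixed walnut block 160 mm (x) by 200 mm (y) by 35 mm high; origin at the centre of its underside. z up. On its flat top deck (35 mm up) lies an open battery bay along the chime's x axis, on the side of +y; the two keys are on the side of -y.
- seat_mid (a point): Where the cell's centre is when fitted: fixed on the chime at x 0, y 30, z 63 mm (28 mm above the deck), axes as the chime's. The fitted cell lies level along x, stud to +x. V saddles that centre it sideways carry it at x -40 to -19 mm and 19 to 28.5 mm; between these it is clear down to the deck.
- seat_stud (a point): Where the middle of the stud's outer face is when the cell is fitted: 36 mm to +x of seat_mid, against the end wall under the lip.
- contact (a joint): Travel of the spring contact in m: 0 free, its round tip 29 mm to -x of seat_mid; grows as it is pushed in towards -x, up to 0.010; about 0.7 N to start, plus 0.7 N per mm. It reads 0.001 with the cell fitted.
- wake_top (a point): Middle of the top of the key that is raised at the start: a flat white key 28 mm (chime x) by 34 mm (chime y), at chime x -22 mm, y -66 mm, 48 mm above the chime's underside while up. To be pressed 7 mm straight down; about 4 N; it stays where it is left.
- wake_key (a joint): Travel of that key in m: 0 raised, 0.007 fully down.
- rest_top (a point): Middle of the top of the like key beside it (chime x +22 mm, y -66 mm; gap of 16 mm between the keys), which is down at the start, 41 mm above the chime's underside. It is interlocked: it rises by as much as the other is pressed.
- rest_key (a joint): Travel of this second key in m: 0 down, 0.007 fully popped up.
- jug: Bystander: small turquoise jug, 58 mm wide and 70 mm high, with a handle to one side; origin under its middle. Stands on the tray.
- stopper: Bystander: steel door stopper with rubber bands, 45 mm in diameter, 36 mm high; origin under its middle. Stands on the tray.
- comb: Bystander: wooden comb 150 by 34 by 8 mm, lying flat on the tray; origin under its middle, x along it.
- holder: Fixed walnut holder on the tray, x along the cell; origin at its underside, on the tray floor. Two V saddles carry only the outer 10 mm at each end of the cell, so its middle 40 mm is free for fingers on both sides, down to the tray floor 28 mm below the cell's centre.
- contact_tip (a point): Round tip (14 mm ball) of the spring contact at the bay's -x end, 29 mm to -x of seat_mid while free. It moves along chime x. Behind it a housing 42 mm wide, face 42 mm to -x of seat_mid, top 11 mm above seat_mid.
- lip_nose (a point): Foremost line of the steel lip at the bay's +x end, 26 mm wide: 33.7 mm to +x of seat_mid and 8.5 mm above it; the nose is rounded (1.5 mm), the lip's underside is 7 mm above seat_mid. From the nose a steel ramp rises outwards (+x) at 68 degrees to 39 mm from seat_mid and 22 mm above it.
- slope_mid (a point): Where the cell's centre lies before pressing (fixed on the chime, straight above seat_mid by 8.3 mm). The cell does not go in level: flat end low in its saddle by the spring, stud on the ramp, it slopes about 17 degrees, stud up, and stays so when let go.
- press_point (a point): On top of the fitted cell, 16 mm to +x of seat_mid, 13 mm above it (fixed on the chime). Pressing the sloping cell down here (about 3 to 10 N) to this height forces the flat end back against the spring and the stud past the nose; the spring then pushes the stud in under the lip, at the latest when the pressing eases.
- cell: The same cell as a body; its origin and axes are those of cell_mid.
- tray: Red lacquered tray, fixed, 360 mm (x) by 340 mm (y); floor 6 mm and rim 16 mm above the console; origin at the centre of its underside.
Mind the look-alikes: they are no part of the job. Leave any blue or green look-alike of the cell alone.

How it is judged (in metres and radians):
On the way, in this order (a step that is already met when the one before it is completed fails the run):
1. the cell's flat end lies in the bay within 12 mm of its fitted place while the stud end is still more than 7 mm higher than when fitted (x of cell_flat in the frame of seat_mid between -0.042 and -0.018 m and z of cell_flat in the frame of seat_mid below 0.006 m and z of cell_stud in the frame of seat_mid above 0.007 m and y of cell_flat in the frame of seat_mid between -0.008 and 0.008 m), for 0.1 s.
2. the cell is level in the bay with its stud held under the lip (cell centre and stud face within 3 mm of their fitted places, along the bay within 0.06 rad) (distance between cell_stud and seat_stud below 0.003 m and distance between cell_mid and seat_mid below 0.003 m and angle between the x axis of cell_mid and the x axis of chime, either way round below 0.06 rad), for 0.2 s.
3. the raised key is down and the other has popped up (each by at least 4.5 of 7 mm) (value of joint each of wake_key, rest_key above 0.0045 m), for 0.2 s.
At the end, for the whole second after the job is handed in: The cell rests level in the chime's bay with its stud under the lip (centre and stud face within 3 mm of their fitted places, along the bay within 0.06 rad), the key that was raised is down and the other is up (each moved at least 4.5 of 7 mm) (all of step 2 and all of step 3 and linear speed of cell below 0.02 m/s); the robot touches nothing.
It fails at once if the jug, door stopper or comb is moved by more than 30 mm or the jug is tipped (distance of any of jug, stopper, comb from where it was at the start of the episode above 0.03 m or angle between jug's own z axis and vertical above 0.5 rad).
It also fails if it takes over 48 s, if anything falls off the work surface, if the arm or the gripper's body presses on something with over 40 N, if the wrist force passes 120 N, or if a joint passes its speed limit or range.

### The arm

A 7-joint arm with a two-finger parallel gripper is mounted at the origin on the work surface. World frame = base frame: x ahead of the robot, y to its left, z up, the work surface at z = 0. Lengths are in m, angles in degrees, forces in N, time in s.
With the tool pointing down it reaches from about 0.425 to 0.875 m from the base axis. Payload 4.7 kg.
Tool frame: the origin (TCP) lies midway between the tips of the shut fingers; the grasp point (between the pads) lies 19 mm behind it; z points along the fingers, y is the line along which they close (so a half turn about z gives the same grasp; the last joint's range is limited). The gripper opens to 87 mm and grips with 3 to 60 N. Pads are 19 mm wide; open, the fingers measure 117 mm over their backs; the gripper's body (75 mm by 190 mm) begins 51 mm behind the grasp point.
Start: joints at [69.104, 18.392, -4.016, 83.108, 1.295, 78.541, -3.26], TCP at [0.24, -0.604, 0.223] pointing down, gripper open.
Joint ranges: [-163.93, 163.93], [-17.29, 119.83], [-79.2, 71.16], [3.27, 140.29], [-89.18, 269.18], [5.43, 117.66], [-154.24, 154.24]. Speed limits (degrees/s): [147.25, 147.25, 180, 180, 180, 180, 180].

### API

Orientations are given as [roll, pitch, yaw] about the fixed x, y, z axes, in that order (R = Rz(yaw) Ry(pitch) Rx(roll)).
In Python, from cell import env, viewer, boxes_of, masks_of gives the robot as it stands. The module is installed in compiled form; this text tells all that it offers.
- The arm moves only by the tool apply_moves, never from a script. Its argument "moves" is a list of rows, each a list of 7 numbers: the shift along the tool's x, y, z scaled (see below), then the turn, a rotation vector about the tool's x, y, z scaled (see below), then the opening, from 0 (shut) to 1 (fully open). A call has 1 to 20 rows; each row is the pose to reach, as a shift and turn from the pose commanded when the call began, along the tool's axes at that moment; what a row does not reach only later rows make up. The controller multiplies each number of a shift by 0.2 m and each number of a turn by 1.5 rad. A row lasts 1/10 s, in which the tool goes at most 50 mm and 8.59 degrees, less where a joint would pass 70% of its speed; a pose out of reach is approached as far as the arm can. A call with a number of a shift or a turn outside -1 to 1 is refused whole. A call with a gripper value outside its range is refused whole. The fingers move at their own pace and stop on an object; "grip_force" is the grip in N (left out, the last holds). Time passes only in rows, so rows that repeat a pose let the fingers close. It gives the time, the measured TCP pose, the force, the opening and the grip force at its end, in the units of the state.
- env.get_obs(): the state, without advancing time (a new reading comes with each control period).
- viewer.read_camera(name): name is "scene" or "top" or "wrist"; returns the picture (400x640x3 uint8, red, green, blue); there is no depth.
- viewer.get_calibration(name): a dict with "fov_y" (degrees; the focal length in pixels is half the picture's height over the tangent of half this angle, whatever the lens; pixels are square), "cx", "cy" (the principal point, pixels), "position" and "orientation" of the camera in the world. Camera axes: x right, y up, looking along -z (the intrinsics and any distortion apply to the point x, -y, -z); pixel columns grow to the right and rows downward; lengths in m; the calibration is good to about 2 mm. A picture is of the moment at which its call begins: read the wrist's pose just before it. get_calibration takes no time and is no camera call; for the wrist camera it gives the pose at the moment of the call.
- env.sign_off(): hands the job in; it is judged then, once.
Trained networks look in the newest picture that a camera, given by its name, has taken for a name from the list of things; names that differ only in an ending like _2 or _b are one class to them, and where a whole thing is asked for, a point or a joint stands for the part that bears it (a point fixed in the world has none). Each returns a list of dicts, best first, with "conf" (0 to 1); they miss things now and then, are a little off and sometimes report something else, mostly with a low value. They report only what shows in the picture. A call takes as long as a camera call. They do not tell look-alikes from the thing itself.
- boxes_of(camera, target): "location" ([column, row] in pixels, amid what is visible of it).
- masks_of(camera, target): "pixels" (400x640 bool, what is visible of it) and "location" ([column, row] in pixels, amid what is visible of it).
The state is a dict: "time_s": time; "qpos": joint angles; "joint_velocities": joint speeds; "effort": joint torques, N m; "tool_pos": TCP position; "tool_rot": TCP orientation; "force": force on the tool from outside, world axes, zero at the start; "wrist_torque": the same for the moment, N m; "grip_width": finger opening in m; "grasp_force": force on a finger pad.
Only numpy, scipy, OpenCV 4.12 (cv2) and the standard library are available. Lean on these libraries where they do the work, as an engineer would, in place of code of your own. Each camera call takes 0.05 s, during which the arm holds its last target. There are 200 camera calls.

## Working session

There is one attempt and no reset: what is moved stays moved. The work goes in short steps, Python scripts to look and compute and a tool call to move; the robot and the scene stay as the last step left them, time stands still between calls to the robot, and variables do not carry over. Pictures are saved under pics/ and viewed, at most 10 in all, crops included, and the job is handed in when it is done.

Besides the shell and the picture viewer there is one more tool, called after "Request:" as a command line: name --pt "numbers of a row" for each row, then --argument value for the rest. apply_moves: Moves the arm, as the interface text tells. Shifts and turns lie within -1 to 1; 1 stands for 0.2 m of shift or 1.5 rad of turn. Its arguments: {"type":"object","properties":{"moves":{"type":"array","items":{"type":"array","items":{"type":"number","minimum":-1,"maximum":1}}},"grip_force":{"type":"number"}},"required":["moves"]}

```bash
mkdir -p pics
python3 - <<'E'
from cell import env, viewer, boxes_of, masks_of
import cv2,numpy as np
o=env.get_obs();print(o['time_s'],o['tool_pos'],o['tool_rot'],o['grip_width'])
for c in ("top","scene"):
    im=viewer.read_camera(c);cv2.imwrite(f"pics/{c}0.png",im[:,:,::-1]);print(c,viewer.get_calibration(c))
    if c=="top":
        for t in ("cell","holder","chime","wake_top","rest_top","contact_tip","lip_nose","jug","stopper","comb","tray"):
            print(t,[(np.round(b['location'],1).tolist(),round(b['conf'],2)) for b in boxes_of(c,t)])
E
```

```text
0.0 [ 0.2401565  -0.60342389  0.22147923] [-1.79893403e+02  2.58612313e-03  2.17054511e+01] 0.08694614404533672
top {'fov_y': 51.89267699776897, 'cx': 322.2724214823387, 'cy': 198.12801177342828, 'position': array([0.40037567, 0.05790975, 1.20463067]), 'orientation': array([  8.71041282,   0.29204222, -89.92481856])}
cell [([244.8, 221.5], 0.78), ([254.9, 169.9], 0.7), ([184.2, 249.5], 0.62), ([192.0, 190.3], 0.54)]
holder []
chime [([432.6, 225.6], 0.66)]
wake_top [([298.9, 197.9], 0.45)]
rest_top []
contact_tip []
lip_nose [([430.3, 224.2], 0.69), ([299.3, 196.8], 0.27)]
jug [([298.1, 240.4], 0.82)]
stopper [([299.3, 195.4], 0.75)]
comb [([251.7, 172.9], 0.74), ([435.1, 226.7], 0.38), ([244.1, 222.5], 0.25)]
tray [([276.1, 225.1], 0.6), ([457.5, 229.4], 0.31)]
scene {'fov_y': 55.11749469771229, 'cx': 313.3904977915883, 'cy': 204.24940794287198, 'position': array([1.15329396, 0.18134452, 0.75371882]), 'orientation': array([ 40.66435658,  -1.11571073, 102.41339487])}
```

Run:
```python
import cv2
im=cv2.imread("pics/top0.png");cv2.imwrite("pics/topc.png",cv2.resize(im[110:330,140:540],(800,440),interpolation=cv2.INTER_CUBIC))
```

```text
(no output)
```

View pics/topc.png

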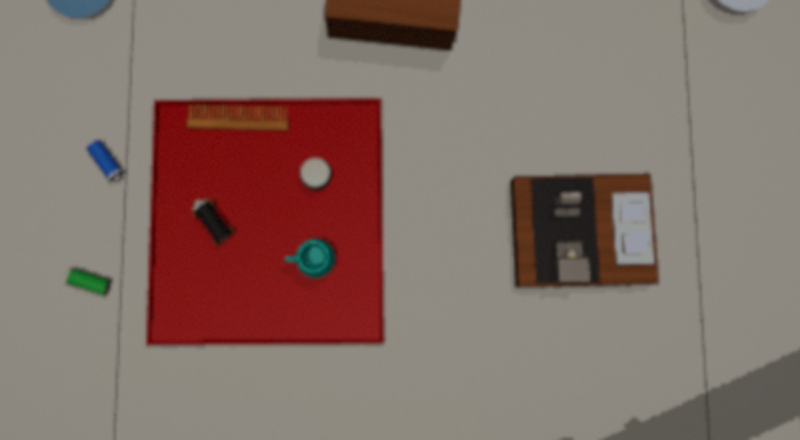

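View pics/scene0.png

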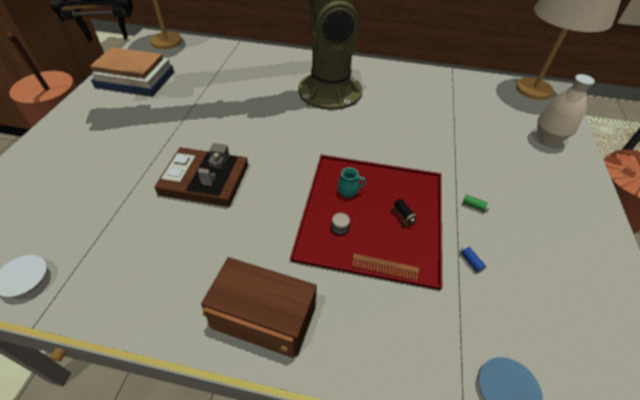

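Top crop shows the black cell around crop (212,221), which is full-picture (246,220), with its stud up-left. The chime is at (432,225), with the lip towards +x (picture up), the contact housing at the bottom and the keys on the right. The scene view agrees.

```bash
cat > h.py <<'E'
from cell import env, viewer, boxes_of, masks_of
import cv2,numpy as np
from scipy.spatial.transform import Rotation as R
def rot(e): return R.from_euler('xyz',e,degrees=True).as_matrix()
def ray2z(cal,px,z):
    f=200/np.tan(np.radians(cal['fov_y']/2))
    d=rot(cal['orientation'])@np.array([(px[0]-cal['cx'])/f,-(px[1]-cal['cy'])/f,-1.])
    p=np.array(cal['position']);return p+d*(z-p[2])/d[2]
def proj(cal,P):
    f=200/np.tan(np.radians(cal['fov_y']/2))
    v=rot(cal['orientation']).T@(np.array(P)-cal['position'])
    return np.array([cal['cx']-f*v[0]/v[2],cal['cy']+f*v[1]/v[2]])
E
python3 - <<'E'
from h import *
c=viewer.get_calibration("top")
cr=lambda x,y:(140+x/2,110+y/2)
for n,p,z in [("cell",cr(212,221),.04),("stud",cr(200,205),.037),("flat",cr(226,238),.037),("jug",cr(315,258),.07),("stopper",cr(315,172),.04),
 ("chimeTL",cr(533,178),.035),("chimeTR",cr(650,174),.035),("BR",cr(657,283),.035),("BL",cr(517,286),.035),("TL",cr(514,178),.035),("rest",cr(632,211),.041),("wake",cr(635,243),.048),("trayTL",cr(155,101),.016),("trayBR",cr(382,343),.016)]:
    print(n,ray2z(c,p,z).round(3))
w=viewer.get_calibration("wrist");o=env.get_obs();T=rot(o['tool_rot'])
print(w, (T.T@(w['position']-o['tool_pos'])).round(4)); print((T.T@rot(w['orientation'])).round(3))
E
```

```text
cell [0.514 0.281 0.04 ]
stud [0.538 0.299 0.037]
flat [0.49  0.261 0.037]
jug [0.46  0.132 0.07 ]
stopper [0.585 0.135 0.04 ]
chimeTL [ 0.577 -0.178  0.035]
chimeTR [ 0.583 -0.346  0.035]
BR [ 0.428 -0.348  0.035]
BL [ 0.423 -0.151  0.035]
TL [ 0.577 -0.151  0.035]
rest [ 0.529 -0.316  0.041]
wake [ 0.483 -0.316  0.048]
trayTL [0.695 0.376 0.016]
trayBR [0.343 0.039 0.016]
{'fov_y': 67.98881961210917, 'cx': 319.83188565263447, 'cy': 200.95613885800972, 'position': array([ 0.30638211, -0.57823934,  0.38497232]), 'orientation': array([-1.52515904e+01, -1.91881009e-02, -6.82999486e+01])} [ 0.0708  0.0006 -0.1624]
[[-0.     0.965  0.263]
 [ 1.     0.    -0.   ]
 [-0.     0.263 -0.965]]
```

Request:
apply_moves --pt "0.86 -0.61 0.06 0 0 0.126 1" --pt "0.86 -0.61 0.06 0 0 0.126 1" --pt "0.86 -0.61 0.06 0 0 0.126 1" --pt "0.86 -0.61 0.06 0 0 0.126 1" --pt "0.86 -0.61 0.06 0 0 0.126 1" --pt "0.86 -0.61 0.06 0 0 0.126 1"

```text
time_s: 1.25
tool_pos: [0.3569, -0.4249, 0.2109]
tool_rot: [180.0, -0.0, 11.2]
force: [0.4, -0.2, -0.3]
grip_width: 0.0872
grasp_force: 0.0
```

```bash
cat >> h.py <<'E'
def plan(xyz,yaw,tilt=0,full=False):
    """scaled shift+turn from measured pose; tilt: tool x raised by tilt deg"""
    o=env.get_obs();T=rot(o['tool_rot'])
    G=rot([180,0,yaw])@rot([0,tilt,0])
    d=T.T@(np.array(xyz)-o['tool_pos'])/.2;r=R.from_matrix(T.T@G).as_rotvec()/1.5
    print('t',o['time_s'],'pos',o['tool_pos'].round(4),'rot',o['tool_rot'].round(2),'F',np.round(o['force'],1),'grip',round(o['grip_width'],4))
    print('row',d.round(4),r.round(4))
E
python3 -c "
from h import *
print((rot([180,0,0])@rot([0,17,0]))[:,0])
plan([.47,-.25,.2],0)"
```

```text
[9.56304756e-01 3.58052072e-17 2.92371705e-01]
t 1.25 pos [ 0.3569 -0.4249  0.2109] rot [ 1.7998e+02 -3.0000e-02  1.1170e+01] F [ 0.4 -0.2 -0.3] grip 0.0872
row [ 0.7241 -0.7484  0.0546] [ 0.0002 -0.0003  0.13  ]
```

Request:
apply_moves --pt "0.73 -0.75 0.055 0 0 0.13 1" --pt "0.73 -0.75 0.055 0 0 0.13 1" --pt "0.73 -0.75 0.055 0 0 0.13 1" --pt "0.73 -0.75 0.055 0 0 0.13 1" --pt "0.73 -0.75 0.055 0 0 0.13 1" --pt "0.73 -0.75 0.055 0 0 0.13 1" --pt "0.73 -0.75 0.055 0 0 0.13 1" --pt "0.73 -0.75 0.055 0 0 0.13 1"

```text
time_s: 2.05
tool_pos: [0.4686, -0.2554, 0.1995]
tool_rot: [179.9, 0.0, -0.6]
force: [-0.1, -0.6, -0.1]
grip_width: 0.087
grasp_force: 0.0
```

Run:
```python
from h import *
c=viewer.get_calibration("wrist");im=viewer.read_camera("wrist")
np.save("cal1.npy",c,allow_pickle=True)
cv2.imwrite("pics/w1.png",im[:,:,::-1])
for t,z in (("chime",.035),("wake_top",.048),("rest_top",.041),("contact_tip",.063),("lip_nose",.0715),("seat_mid",.063)):
    print(t,[(np.round(b['location'],1).tolist(),round(b['conf'],2),ray2z(c,b['location'],z).round(4).tolist()) for b in boxes_of("wrist",t)[:2]])
plan([.48,.2,.2],38)
```

```text
chime [([315.0, 148.4], 0.59, [0.5099, -0.2517, 0.035])]
wake_top [([287.5, 194.0], 0.69, [0.4623, -0.2212, 0.048]), ([375.2, 173.8], 0.57, [0.4836, -0.316, 0.048])]
rest_top [([375.2, 132.8], 0.91, [0.5261, -0.3156, 0.041])]
contact_tip [([286.2, 193.8], 0.49, [0.4663, -0.2216, 0.063])]
lip_nose [([313.2, 149.9], 0.83, [0.5119, -0.2505, 0.0715])]
seat_mid [([311.7, 147.9], 0.67, [0.513, -0.2489, 0.063]), ([6.2, 191.0], 0.15, [0.4723, 0.0675, 0.063])]
t 2.4 pos [ 0.4699 -0.2526  0.1996] rot [179.99   0.    -0.34] F [ 0.5  0.6 -0.1] grip 0.0871
row [ 0.0372 -2.2631 -0.0025] [ 1.000e-04  1.000e-04 -4.461e-01]
```

View pics/w1.png

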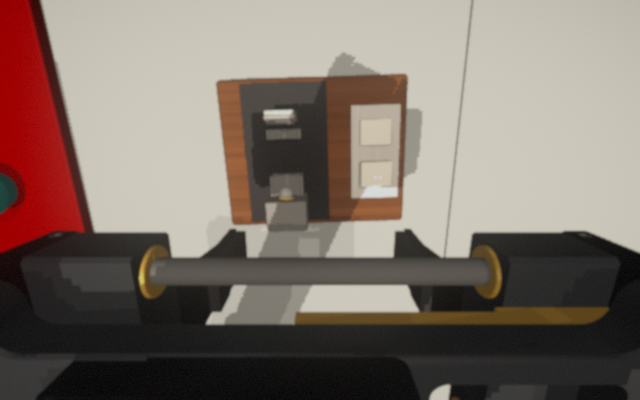

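The wrist view shows the chime at (218–407, 75–222), with the lip at (280,116), contact at (287,193), wake key at (375,174) and rest key at (375,133). Next I fetch the cell.

Request:
apply_moves --pt "0.05 -1 0 0 0 0 1" --pt "0.05 -1 0 0 0 0 1" --pt "0.05 -1 0 0 0 0 1" --pt "0.05 -1 0 0 0 0 1"

```text
time_s: 2.8
tool_pos: [0.481, -0.0507, 0.1998]
tool_rot: [180.0, -0.0, -0.3]
force: [0.5, 0.2, -0.2]
grip_width: 0.087
grasp_force: 0.0
```

Request:
apply_moves --pt "0.05 -1 0 0 0 -0.1 1" --pt "0.05 -1 0 0 0 -0.2 1" --pt "0.05 -1 0 0 0 -0.3 1" --pt "0.05 -1 0 0 0 -0.44 1" --pt "0.05 -1 0 0 0 -0.44 1"

```text
time_s: 3.3
tool_pos: [0.4909, 0.1565, 0.2003]
tool_rot: [-179.8, -0.2, 38.5]
force: [0.4, -0.4, -0.5]
grip_width: 0.0868
grasp_force: 0.0
```

```bash
python3 -c "
from h import *
plan([.495,.265,.16],38)"
```

```text
t 3.3 pos [0.4909 0.1565 0.2003] rot [-179.83   -0.21   38.46] F [ 0.4 -0.4 -0.5] grip 0.0868
row [ 0.353  -0.4115  0.2041] [-0.002  -0.0025  0.0054]
```

Request:
apply_moves --pt "0.35 -0.41 0.2 0 0 0 1" --pt "0.35 -0.41 0.2 0 0 0 1" --pt "0.35 -0.41 0.2 0 0 0 1" --pt "0.35 -0.41 0.2 0 0 0 1" --pt "0.35 -0.41 0.2 0 0 0 1"

```text
time_s: 3.8
tool_pos: [0.4979, 0.2545, 0.1595]
tool_rot: [180.0, 0.0, 37.5]
force: [0.1, -0.3, 0.7]
grip_width: 0.0867
grasp_force: 0.0
```

Run:
```python
from h import *
c=viewer.get_calibration("wrist");im=viewer.read_camera("wrist")
cv2.imwrite("pics/w2.png",im[:,:,::-1])
for t in ("cell","holder","cell_stud"):
  for m in masks_of("wrist",t)[:2]:
    ys,xs=np.nonzero(m['pixels']);pts=np.c_[xs,ys].astype(np.float32)
    r=cv2.minAreaRect(pts);bp=cv2.boxPoints(r)
    print(t,round(m['conf'],2),len(xs),np.round(m['location'],1),[ray2z(c,p,.034)[:2].round(4).tolist() for p in bp],ray2z(c,m['location'],.04)[:2].round(4), bp.round(0).tolist())
plan([.514,.281,.05],38)
```

```text
cell 0.91 1763 [307.3 159.4] [[0.536, 0.315], [0.5515, 0.2949], [0.4977, 0.2536], [0.4813, 0.2751]] [0.5184 0.2847] [[293.0, 124.0], [320.0, 124.0], [320.0, 194.0], [293.0, 194.0]]
cell 0.55 218 [222.7   2.6] [[0.5754, 0.431], [0.5904, 0.4115], [0.5841, 0.4073], [0.569, 0.427]] [0.5798 0.4188] [[210.0, 0.0], [239.0, 0.0], [239.0, 10.0], [210.0, 10.0]]
holder 0.73 95 [321.5 136.1] [[0.5299, 0.314], [0.5494, 0.2886], [0.5058, 0.2549], [0.4853, 0.2816]] [0.5437 0.2872] [[290.0, 130.0], [324.0, 130.0], [324.0, 187.0], [290.0, 187.0]]
cell_stud 0.91 2031 [107.6 120.3] [[0.4361, 0.4903], [0.4618, 0.4821], [0.4437, 0.4195], [0.4163, 0.4271]] [0.4356 0.4514] [[74.0, 93.0], [95.0, 75.0], [146.0, 135.0], [126.0, 153.0]]
cell_stud 0.79 1803 [307.1 158.7] [[0.5357, 0.3151], [0.5521, 0.2947], [0.4993, 0.252], [0.4818, 0.2737]] [0.5188 0.2853] [[293.0, 124.0], [321.0, 124.0], [322.0, 194.0], [294.0, 194.0]]
t 4.0 pos [0.4986 0.2535 0.16  ] rot [ 1.7992e+02 -3.0000e-02  3.7360e+01] F [-1.   0.2  0. ] grip 0.0871
row [ 0.1444 -0.0635  0.5502] [ 0.001  -0.0003 -0.0074]
```

View pics/w2.png

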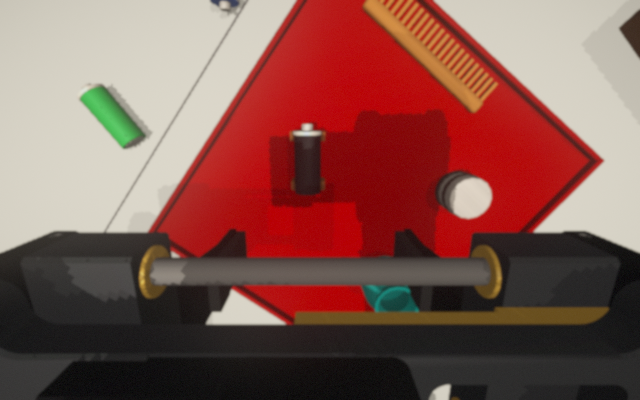

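The cell is upright in the picture: stud tip at (307,124), flat end at (308,194). The gripper yaw is already aligned, and the jug at (392,290) and stopper at (468,195) are clear.

Run:
```python
from h import *
c=viewer.get_calibration("wrist")
s=ray2z(c,(307,124),.036);f=ray2z(c,(308,193.5),.047);print(s,f)
u=(s-f)[:2];L=np.linalg.norm(u);print(L,np.degrees(np.arctan2(u[1],u[0])))
m=f[:2]+u/L*(30+ (L*1000-66)/2)/1000;print(m)
y=np.degrees(np.arctan2(u[1],u[0]))
plan([*m,.09],y);plan([*m,.016],y)
```

```text
[0.54510723 0.30345361 0.036     ] [0.49449543 0.26397319 0.047     ]
0.06418923901616337 37.95649829910548
[0.5174359  0.28186821]
t 4.0 pos [0.4986 0.2535 0.16  ] rot [ 1.7992e+02 -3.0000e-02  3.7360e+01] F [-1.   0.2  0. ] grip 0.0871
row [ 0.1608 -0.0563  0.3502] [ 0.001  -0.0003 -0.0069]
t 4.0 pos [0.4986 0.2535 0.16  ] rot [ 1.7992e+02 -3.0000e-02  3.7360e+01] F [-1.   0.2  0. ] grip 0.0871
row [ 0.1606 -0.0568  0.7202] [ 0.001  -0.0003 -0.0069]
```

Request:
apply_moves --pt "0.16 -0.057 0.25 0 0 -0.007 1" --pt "0.16 -0.057 0.5 0 0 -0.007 1" --pt "0.16 -0.057 0.65 0 0 -0.007 1" --pt "0.16 -0.057 0.72 0 0 -0.007 1" --pt "0.16 -0.057 0.72 0 0 -0.007 1" --pt "0.16 -0.057 0.72 0 0 -0.007 0" --pt "0.16 -0.057 0.72 0 0 -0.007 0" --pt "0.16 -0.057 0.72 0 0 -0.007 0" --pt "0.16 -0.057 0.72 0 0 -0.007 0" --pt "0.16 -0.057 0.72 0 0 -0.007 0" --pt "0.16 -0.057 0.72 0 0 -0.007 0" --pt "0.16 -0.057 0.72 0 0 -0.007 0" --pt "0.16 -0.057 0.72 0 0 -0.007 0" --grip_force 30

```text
time_s: 5.3
tool_pos: [0.5161, 0.2837, 0.0154]
tool_rot: [-180.0, 0.0, 38.1]
force: [0.4, 0.1, 0.1]
grip_width: 0.0309
grasp_force: 0.0
```

Request:
apply_moves --pt "0 0 0 0 0 0 0" --pt "0 0 0 0 0 0 0" --pt "0 0 0 0 0 0 0" --pt "0 0 0 0 0 0 0"

```text
time_s: 5.7
tool_pos: [0.5161, 0.2838, 0.0155]
tool_rot: [-180.0, 0.0, 38.1]
force: [0.3, 0.1, 0.2]
grip_width: 0.0252
grasp_force: 30.0
```

Request:
apply_moves --pt "0 0 -0.25 0 0 0 0" --pt "0 0 -0.5 0 0 0 0" --pt "0 0 -0.75 0 0 0 0" --pt "0 0 -0.75 0 0 0 0" --pt "0 0 -0.75 0 0 0 0"

```text
time_s: 6.2
tool_pos: [0.517, 0.2839, 0.1668]
tool_rot: [179.9, -0.1, 38.1]
force: [-0.1, -0.5, -1.0]
grip_width: 0.0251
grasp_force: 30.0
```

Run:
```python
from h import *
c=viewer.get_calibration("wrist");im=viewer.read_camera("wrist")
cv2.imwrite("pics/w3.png",im[140:400,200:420,::-1].repeat(3,0).repeat(3,1)[:600])
plan([.52,.2,.167],1);plan([.505,-.22,.167],1)
o=env.get_obs();print(o['grasp_force'],o['wrist_torque'])
```

```text
t 6.25 pos [0.516  0.2831 0.165 ] rot [1.7997e+02 5.0000e-02 3.8100e+01] F [ 0.2 -0.4 -0.9] grip 0.0252
row [-0.2408  0.3394 -0.0096] [6.000e-04 4.000e-04 4.317e-01]
t 6.25 pos [0.516  0.2831 0.165 ] rot [1.7997e+02 5.0000e-02 3.8100e+01] F [ 0.2 -0.4 -0.9] grip 0.0252
row [-1.5957  1.9456 -0.0076] [6.000e-04 4.000e-04 4.317e-01]
29.95835591107607 [-0.06618985  0.00761543 -0.07634173]
```

View pics/w3.png

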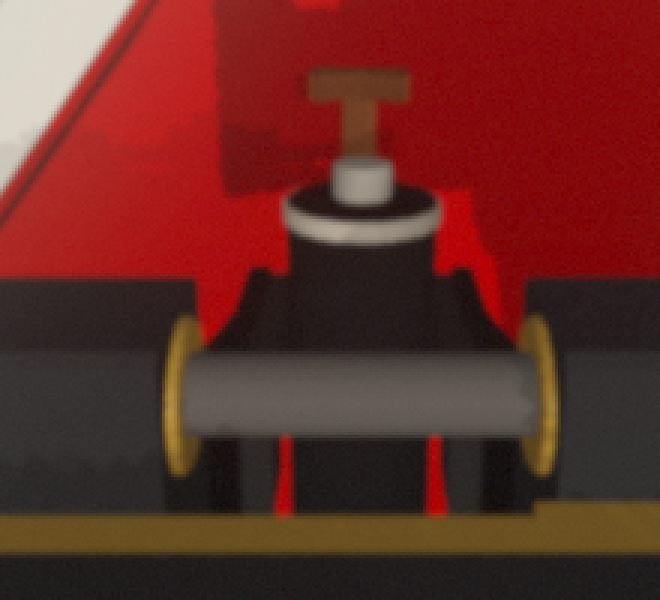

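The cell is held squarely. The stud tip is at about (321,193) and the top rim of the end face at about (321,214).

Run:
```python
from h import *
c=viewer.get_calibration("wrist");o=env.get_obs();T=rot(o['tool_rot'])
for dx in (-.004,0,.004):
    P=lambda x,z:proj(c,o['tool_pos']+T@np.array([x+dx,0,-.019-z])).round(1)
    print(dx,'rimtop',P(.030,.013),'studtop',P(.036,.005),'studbase top',P(.03,.005),'studbot',P(.036,-.005),'facebottom',P(.03,-.013))
```

```text
-0.004 rimtop [319.1 220.1] studtop [319.2 203. ] studbase top [319.2 214.8] studbot [319.2 197.8] facebottom [319.3 204.7]
0 rimtop [319.1 211.8] studtop [319.2 195. ] studbase top [319.2 206.9] studbot [319.2 190.2] facebottom [319.3 197.6]
0.004 rimtop [319.1 203.5] studtop [319.2 186.8] studbase top [319.2 199. ] studbot [319.2 182.6] facebottom [319.3 190.4]
```

Request:
apply_moves --pt "-0.6 0.75 0 0 0 0.1 0" --pt "-0.6 0.75 0 0 0 0.2 0" --pt "-0.6 0.75 0 0 0 0.3 0" --pt "-0.6 0.75 0 0 0 0.42 0" --pt "-0.6 0.75 0 0 0 0.42 0"

```text
time_s: 6.75
tool_pos: [0.5134, 0.0827, 0.1629]
tool_rot: [179.7, 0.3, 1.2]
force: [1.1, 1.3, -0.6]
grip_width: 0.0253
grasp_force: 30.0
```

```bash
python3 -c "
from h import *
plan([.48,0,.17],0.5);plan([.48,-.22,.17],.5)"
```

```text
t 6.75 pos [0.5134 0.0827 0.1629] rot [179.73   0.27   1.17] F [ 1.1  1.3 -0.6] grip 0.0253
row [-0.1756  0.4101 -0.0325] [0.0032 0.0031 0.0078]
t 6.75 pos [0.5134 0.0827 0.1629] rot [179.73   0.27   1.17] F [ 1.1  1.3 -0.6] grip 0.0253
row [-0.1981  1.5098 -0.0271] [0.0032 0.0031 0.0078]
```

Request:
apply_moves --pt "-0.3 0.8 0.05 0 0 0 0" --pt "-0.3 0.8 0.05 0 0 0 0" --pt "-0.3 0.8 0.05 0 0 0 0" --pt "-0.3 0.8 0.05 0 0 0 0" --pt "-0.3 0.8 0.05 0 0 0 0"

```text
time_s: 7.25
tool_pos: [0.4574, -0.074, 0.1533]
tool_rot: [180.0, 0.3, 1.7]
force: [-0.0, 0.7, -0.5]
grip_width: 0.0252
grasp_force: 30.0
```

Request:
apply_moves --pt "-0.07 0.75 0.1 0 0 0.008 0" --pt "-0.07 0.75 0.1 0 0 0.008 0" --pt "-0.07 0.75 0.1 0 0 0.008 0" --pt "-0.07 0.75 0.1 0 0 0.008 0" --pt "-0.07 0.75 0.1 0 0 0.008 0" --pt "-0.07 0.75 0.1 0 0 0.008 0"

```text
time_s: 7.85
tool_pos: [0.4519, -0.2182, 0.1347]
tool_rot: [-179.9, 0.1, 1.5]
force: [-0.0, 0.8, -0.8]
grip_width: 0.0251
grasp_force: 30.0
```

Run:
```python
from h import *
c=viewer.get_calibration("wrist");im=viewer.read_camera("wrist")
cv2.imwrite("w4.png",im[:,:,::-1])
cv2.imwrite("pics/w4.png",cv2.resize(im[10:240,180:460,::-1],None,fx=2.6,fy=2.6,interpolation=cv2.INTER_CUBIC))
for t,z in (("wake_top",.048),("rest_top",.041),("contact_tip",.063),("lip_nose",.0715)):
    print(t,[(np.round(b['location'],1).tolist(),round(b['conf'],2),ray2z(c,b['location'],z).round(4).tolist()) for b in boxes_of("wrist",t)[:2]])
plan([.505,-.22,.1],0)
import pickle;pickle.dump(c,open("cal4.pkl","wb"))
```

```text
wake_top [([436.8, 170.1], 0.69, [0.4847, -0.317, 0.048]), ([320.9, 238.6], 0.17, [0.4199, -0.2207, 0.048])]
rest_top [([438.8, 118.9], 0.75, [0.5265, -0.3159, 0.041]), ([360.9, 131.4], 0.57, [0.5146, -0.2518, 0.041])]
contact_tip [([323.9, 189.7], 0.64, [0.4687, -0.2218, 0.063]), ([320.4, 239.0], 0.55, [0.4257, -0.2201, 0.063])]
lip_nose [([361.5, 131.1], 0.89, [0.5159, -0.2481, 0.0715])]
t 8.1 pos [ 0.4518 -0.2196  0.1357] rot [ 1.7999e+02 -2.0000e-02  1.4700e+00] F [ 0.4 -0.3 -1.1] grip 0.0249
row [0.2656 0.009  0.1787] [ 0.0001 -0.0002  0.0171]
```

View pics/w4.png

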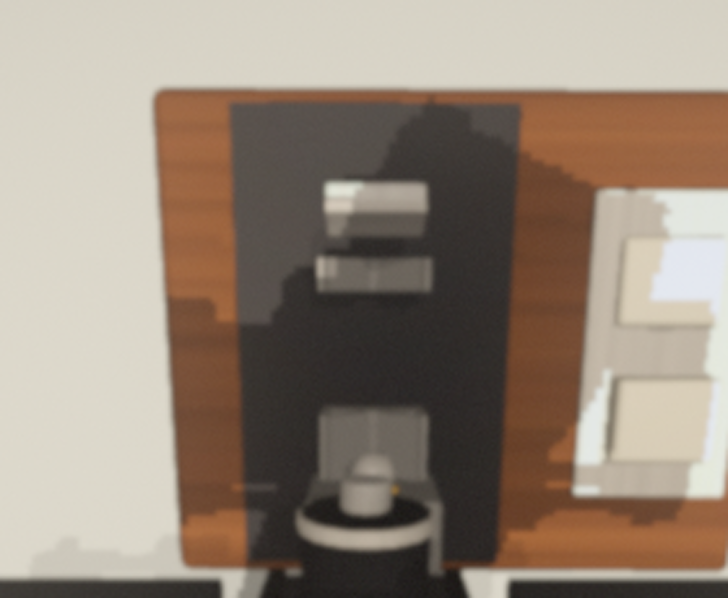

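The view shows the chime parallel to the tool. In the crop the lip nose line is at about (377,237), the +x saddle at (374,257–292), the −x saddle edge at (373,408), and the block's left corners at (155,90) and (183,566).

Run:
```python
from h import *
import pickle;c=pickle.load(open("cal4.pkl","rb"))
cr=lambda x,y:(180+x/2.6,10+y/2.6)
for n,p,z in (("TL",(155,91),.035),("BL",(183,566),.035),("TR~",(728,91),.035),("deckTL",(230,105),.035),("deckTR",(520,105),.035),("deckBL",(246,560),.035),("deckBR",(496,560),.035),("noseL",(327,237),.0715),("noseR",(427,237),.0715),("rampTL",(324,183),.085),("rampTR",(428,183),.085),("sad19L",(317,292),.055),("sad19R",(432,292),.055),("sad28.5",(374,257),.055),("sad-19",(374,408),.055),("V+",(374,280),.045),("V-",(373,440),.045)):
    print(n,ray2z(c,cr(*p),z)[:2].round(4))
print(c['position'])
```

```text
TL [ 0.5792 -0.1513]
BL [ 0.4237 -0.1544]
TR~ [ 0.5838 -0.3276]
deckTL [ 0.5759 -0.1743]
deckTR [ 0.5782 -0.264 ]
deckBL [ 0.4266 -0.1772]
deckBR [ 0.429  -0.2672]
noseL [ 0.5358 -0.2066]
noseR [ 0.5366 -0.2343]
rampTL [ 0.5482 -0.2063]
rampTR [ 0.5489 -0.2329]
sad19L [ 0.5209 -0.203 ]
sad19R [ 0.5218 -0.2379]
sad28.5 [ 0.5315 -0.22  ]
sad-19 [ 0.486  -0.2213]
V+ [ 0.5249 -0.2203]
V- [ 0.4737 -0.2215]
[ 0.52312435 -0.21735168  0.297008  ]
```

Run:
```python
from h import *
import pickle;c=pickle.load(open("cal4.pkl","rb"))
from scipy.optimize import least_squares
cr=lambda x,y:np.array((180+x/2.6,10+y/2.6))
D=[((80,100,35),cr(155,91)),((-80,100,35),cr(183,566)),((33.7,43,71.5),cr(327,237)),((33.7,17,71.5),cr(427,237)),((19,30,50),cr(374,292)),((28.5,30,50),cr(374,257)),((-19,30,50),cr(374,408)),((-22,-66,48),(436.8,170.1)),((22,-66,41),(438.8,118.9))]
f=200/np.tan(np.radians(c['fov_y']/2));C=np.array([c['cx'],c['cy']])
def res(p,kon=1):
    x,y,a,k=p;o=[]
    for q,px in D:
        q=np.array(q)/1000;P=np.array([x,y,0])+R.from_euler('z',a).apply(q)
        u=(proj(c,P)-C)/f;u=u*(1+kon*k*(u@u));o+=list(C+f*u-px)
    return np.array(o)
for kon in (0,1):
    s=least_squares(res,[.504,-.25,.02,0],args=(kon,),loss='soft_l1');x,y,a,k=s.x
    print(s.x.round(4),np.degrees(a),'seat',(np.array([x,y])+[-.03*np.sin(a),.03*np.cos(a)]).round(4));print(res(s.x,kon).reshape(-1,2).round(1).tolist())
```

```text
[ 0.5035 -0.2511  0.0277  0.    ] 1.58737506255707 seat [ 0.5027 -0.2211]
[[-3.1, -2.2], [-1.0, 2.9], [0.8, -0.2], [-1.6, -0.3], [0.3, -0.5], [0.3, 0.6], [0.2, 1.8], [0.5, 1.6], [0.8, -1.1]]
[ 0.5043 -0.2514  0.025  -0.0649] 1.433603832741333 seat [ 0.5035 -0.2214]
[[-0.5, 0.2], [-0.7, 1.8], [1.5, -0.7], [-1.2, -0.6], [0.8, -1.2], [0.8, 0.1], [0.5, 0.8], [-0.4, 1.3], [-0.6, -0.4]]
```

```bash
cat >> h.py <<'E'
SEAT=np.array([.5033,-.2213,.063]);YAW=1.4
def tcp_for(dx,dz,tilt):
    G=rot([180,0,YAW])@rot([0,tilt,0])
    return SEAT+R.from_euler('z',YAW,degrees=True).apply([dx,0,dz])+G@np.array([.001,0,.0185])
E
python3 - <<'E'
from h import *
for dz in (.045,.02,.0083): p=tcp_for(-.001,dz,17);print(p);plan(p,YAW,17)
E
```

```text
[ 0.50866358 -0.22116892  0.09060073]
t 8.1 pos [ 0.4518 -0.2196  0.1357] rot [ 1.7999e+02 -2.0000e-02  1.4700e+00] F [ 0.4 -0.3 -1.1] grip 0.0249
row [0.2838 0.0153 0.2257] [0.     0.1976 0.0008]
[ 0.50866358 -0.22116892  0.06560073]
t 8.1 pos [ 0.4518 -0.2196  0.1357] rot [ 1.7999e+02 -2.0000e-02  1.4700e+00] F [ 0.4 -0.3 -1.1] grip 0.0249
row [0.2838 0.0153 0.3507] [0.     0.1976 0.0008]
[ 0.50866358 -0.22116892  0.05390073]
t 8.1 pos [ 0.4518 -0.2196  0.1357] rot [ 1.7999e+02 -2.0000e-02  1.4700e+00] F [ 0.4 -0.3 -1.1] grip 0.0249
row [0.2837 0.0153 0.4092] [0.     0.1976 0.0008]
```

Request:
apply_moves --pt "0.14 0.008 0 0 0.1 0 0" --pt "0.284 0.015 0.05 0 0.1976 0 0" --pt "0.284 0.015 0.226 0 0.1976 0 0" --pt "0.284 0.015 0.226 0 0.1976 0 0" --pt "0.284 0.015 0.226 0 0.1976 0 0" --pt "0.284 0.015 0.226 0 0.1976 0 0"

```text
time_s: 8.7
tool_pos: [0.5097, -0.2226, 0.0922]
tool_rot: [179.9, -17.1, 1.4]
force: [0.1, -0.5, -0.9]
grip_width: 0.025
grasp_force: 30.0
```

Run:
```python
from h import *
for dz in (.045,.02,.0083): plan(tcp_for(-.001,dz,17),YAW,17)
c=viewer.get_calibration("wrist");im=viewer.read_camera("wrist")
cv2.imwrite("pics/w5.png",cv2.resize(im[0:240,180:460,::-1],None,fx=2.4,fy=2.4,interpolation=cv2.INTER_CUBIC))
for q in ((.0337,.013,.0085),(.0337,-.013,.0085),(.019,0,-.0184)):
    print(((proj(c,SEAT+R.from_euler('z',YAW,degrees=True).apply(q))-[180,0])*2.4).round())
```

```text
t 8.7 pos [ 0.5097 -0.2226  0.0922] rot [179.92 -17.1    1.41] F [ 0.1 -0.5 -0.9] grip 0.025
row [-0.0071 -0.0075  0.0062] [ 0.0009 -0.0012  0.0001]
t 8.7 pos [ 0.5097 -0.2226  0.0922] rot [179.92 -17.1    1.41] F [ 0.1 -0.5 -0.9] grip 0.025
row [-0.0439 -0.0076  0.1257] [ 0.0009 -0.0012  0.0001]
t 8.7 pos [ 0.5097 -0.2226  0.0922] rot [179.92 -17.1    1.41] F [ 0.1 -0.5 -0.9] grip 0.025
row [-0.0611 -0.0077  0.1816] [ 0.0009 -0.0012  0.0001]
[280. 480.]
[374. 480.]
[328. 530.]
```

View pics/w5.png

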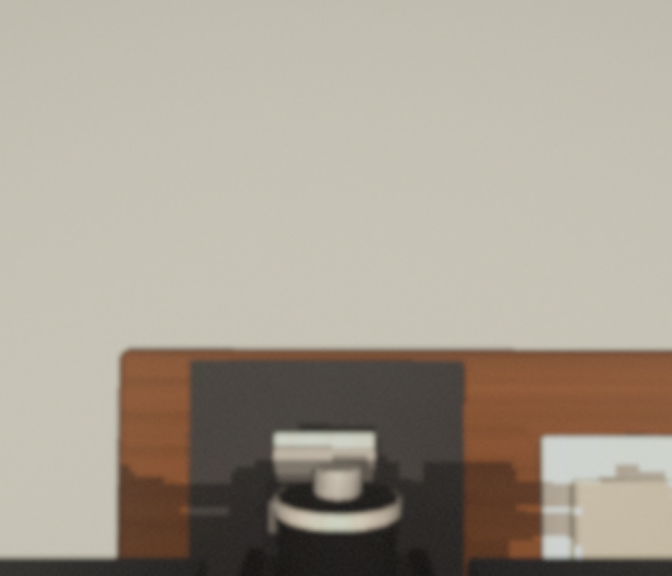

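The lip sits at crop x 273–377 (centre 325, predicted 327) and the stud at 338, about 1.5 mm towards −y. That matches the planned correction, so I lower the cell.

Request:
apply_moves --pt "-0.009 -0.0085 0.006 0 0 0 0" --pt "-0.026 -0.0085 0.065 0 0 0 0" --pt "-0.044 -0.0085 0.126 0 0 0 0" --pt "-0.053 -0.0085 0.155 0 0 0 0" --pt "-0.053 -0.0085 0.155 0 0 0 0"

```text
time_s: 9.25
tool_pos: [0.5067, -0.2202, 0.0561]
tool_rot: [-179.9, -16.9, 1.3]
force: [1.4, 0.7, -0.5]
grip_width: 0.0247
grasp_force: 30.0
```

Run:
```python
from h import *
plan(tcp_for(-.001,.0083,17),YAW,17)
```

```text
t 9.25 pos [ 0.5067 -0.2202  0.0561] rot [-179.92  -16.91    1.32] F [ 1.4  0.7 -0.5] grip 0.0247
row [0.0061 0.0051 0.0134] [-0.0007  0.0011 -0.0009]
```

Request:
apply_moves --pt "0.005 0.004 0.008 0 0 0 0" --pt "0.006 0.004 0.013 0 0 0 0" --pt "0.006 0.004 0.013 0 0 0 0" --pt "0.006 0.004 0.013 0 0 0 0"

```text
time_s: 9.65
tool_pos: [0.509, -0.2217, 0.0556]
tool_rot: [180.0, -17.0, 1.3]
force: [0.9, 0.2, -1.4]
grip_width: 0.0254
grasp_force: 30.0
```

Run:
```python
from h import *
plan(tcp_for(-.001,.0083,17),YAW,17)
```

```text
t 9.65 pos [ 0.509  -0.2217  0.0556] rot [179.99 -16.98   1.33] F [ 0.9  0.2 -1.4] grip 0.0254
row [-0.0038 -0.0025  0.0075] [ 0.0003  0.0003 -0.0007]
```

Request:
apply_moves --pt "-0.003 0 0.008 0 0 0 0" --pt "-0.003 0 0.008 0 0 0 0" --pt "-0.003 0 0.008 0 0 0 0"

```text
time_s: 9.95
tool_pos: [0.5091, -0.2214, 0.054]
tool_rot: [180.0, -17.0, 1.3]
force: [-0.7, 1.8, 1.4]
grip_width: 0.0249
grasp_force: 30.0
```

Request:
apply_moves --pt "-0.003 0 0.008 0 0 0 0" --pt "-0.003 0 0.008 0 0 0 0" --pt "-0.003 0 0.008 0 0 0 0"

```text
time_s: 10.25
tool_pos: [0.5094, -0.2212, 0.0531]
tool_rot: [-180.0, -17.0, 1.3]
force: [-3.7, 3.0, 9.1]
grip_width: 0.0251
grasp_force: 30.0
```

Contact is made: Fz is about +9 N and Fx is −3.7 N from the ramp. I release and retract.

Request:
apply_moves --pt "0 0 -0.004 0 0 0 0.4" --pt "0 0 -0.004 0 0 0 0.6" --pt "0 0 -0.004 0 0 0 0.8" --pt "0 0 -0.004 0 0 0 0.8" --pt "0 0 -0.004 0 0 0 0.8" --pt "0 0 -0.004 0 0 0 0.8" --pt "0 0 -0.2 0 0 0 0.8" --pt "0 0 -0.4 0 0 0 0.8" --pt "0 0 -0.4 0 -0.1 0 0.8" --pt "0 0 -0.4 0 -0.197 0 0.8" --pt "0 0 -0.4 0 -0.197 0 0.8" --pt "0 0 -0.4 0 -0.197 0 0.8"

```text
time_s: 11.45
tool_pos: [0.4859, -0.2214, 0.1276]
tool_rot: [-179.9, -0.1, 1.4]
force: [-0.3, 0.7, -0.4]
grip_width: 0.0696
grasp_force: 0.0
```

Run:
```python
from h import *
c=viewer.get_calibration("wrist");im=viewer.read_camera("wrist")
cv2.imwrite("pics/w6.png",cv2.resize(im[0:240,180:460,::-1],None,fx=2.4,fy=2.4,interpolation=cv2.INTER_CUBIC))
RZ=R.from_euler('z',YAW,degrees=True)
for q in ((.0344,0,.0188),(-.0287,0,-.0005),(.0337,0,.0085),(.036,0,0)):
    print(((proj(c,SEAT+RZ.apply(q))-[180,0])*2.4).round())
for h in (.11,.095,.075): plan(SEAT+RZ.apply([.016,0,0])+[0,0,h-.063],YAW)
```

```text
[334. 357.]
[334. 540.]
[334. 357.]
[334. 347.]
t 11.5 pos [ 0.4849 -0.2218  0.1277] rot [-1.7994e+02 -3.0000e-02  1.3500e+00] F [ 0.8 -0.4  0.2] grip 0.0695
row [ 0.1722 -0.0004  0.0884] [-0.0007 -0.0003 -0.0006]
t 11.5 pos [ 0.4849 -0.2218  0.1277] rot [-1.7994e+02 -3.0000e-02  1.3500e+00] F [ 0.8 -0.4  0.2] grip 0.0695
row [ 0.1722 -0.0004  0.1634] [-0.0007 -0.0003 -0.0006]
t 11.5 pos [ 0.4849 -0.2218  0.1277] rot [-1.7994e+02 -3.0000e-02  1.3500e+00] F [ 0.8 -0.4  0.2] grip 0.0695
row [ 0.1721 -0.0003  0.2634] [-0.0007 -0.0003 -0.0006]
```

View pics/w6.png

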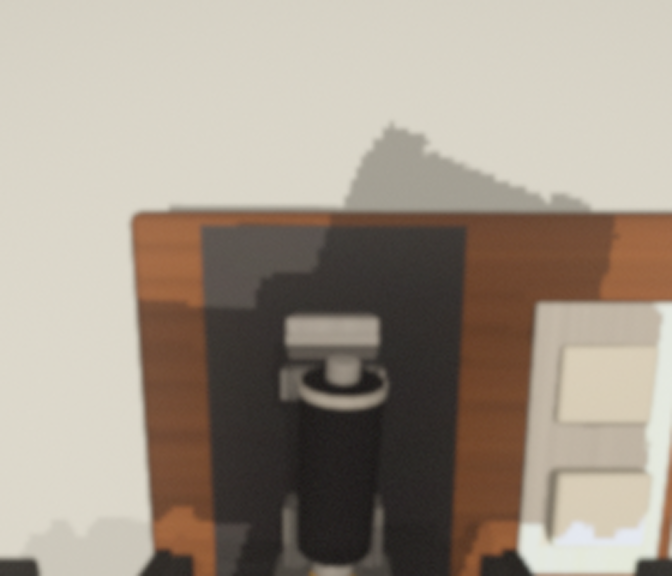

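The stud tip is at crop (345,357) against a predicted (334,357), and the flat end is at (333,560). The cell slopes on the ramp with the stud about 3 mm off sideways, and the V saddle should centre it. Next I shut the fingers above the press point.

Request:
apply_moves --pt "0.1 0 0 0 0 0 0" --pt "0.172 0 0.06 0 0 0 0" --pt "0.172 0 0.06 0 0 0 0" --pt "0.172 0 0.06 0 0 0 0" --pt "0.172 0 0.06 0 0 0 0" --pt "0.172 0 0.06 0 0 0 0" --pt "0.172 0 0.06 0 0 0 0" --pt "0.172 0 0.06 0 0 0 0" --pt "0.172 0 0.06 0 0 0 0" --pt "0.172 0 0.06 0 0 0 0" --pt "0.172 0 0.06 0 0 0 0" --pt "0.172 0 0.06 0 0 0 0"

```text
time_s: 12.7
tool_pos: [0.5199, -0.2213, 0.1166]
tool_rot: [180.0, -0.0, 1.3]
force: [-0.4, 0.3, -0.2]
grip_width: 0.0008
grasp_force: 0.0
```

Run:
```python
from h import *
RZ=R.from_euler('z',YAW,degrees=True)
for h in (.095,.075): plan(SEAT+RZ.apply([.016,0,0])+[0,0,h-.063],YAW)
```

```text
t 12.7 pos [ 0.5199 -0.2213  0.1166] rot [ 1.80e+02 -5.00e-02  1.34e+00] F [-0.4  0.3 -0.2] grip 0.0008
row [-0.003  -0.0019  0.1078] [ 0.     -0.0006 -0.0007]
t 12.7 pos [ 0.5199 -0.2213  0.1166] rot [ 1.80e+02 -5.00e-02  1.34e+00] F [-0.4  0.3 -0.2] grip 0.0008
row [-0.0031 -0.0019  0.2078] [ 0.     -0.0006 -0.0007]
```

Request:
apply_moves --pt "0 0 0.06 0 0 0 0" --pt "0 0 0.11 0 0 0 0" --pt "0 0 0.13 0 0 0 0" --pt "0 0 0.15 0 0 0 0" --pt "0 0 0.17 0 0 0 0" --pt "0 0 0.18 0 0 0 0" --pt "0 0 0.19 0 0 0 0" --pt "0 0 0.195 0 0 0 0" --pt "0 0 0.2 0 0 0 0" --pt "0 0 0.2 0 0 0 0"

```text
time_s: 13.7
tool_pos: [0.5202, -0.2207, 0.0774]
tool_rot: [-180.0, -0.1, 1.4]
force: [-2.0, 1.7, 5.4]
grip_width: 0.0003
grasp_force: 3.0
```

Request:
apply_moves --pt "0 0 0.005 0 0 0 0" --pt "0 0 0.01 0 0 0 0" --pt "0 0 0.01 0 0 0 0"

```text
time_s: 14.0
tool_pos: [0.5204, -0.2204, 0.0769]
tool_rot: [-180.0, -0.1, 1.4]
force: [-4.5, 2.5, 15.3]
grip_width: 0.0006
grasp_force: 7.3
```

Request:
apply_moves --pt "0 0 0.005 0 0 0 0" --pt "0 0 0.007 0 0 0 0" --pt "0 0 0.007 0 0 0 0"

```text
time_s: 14.3
tool_pos: [0.5205, -0.2202, 0.0766]
tool_rot: [-180.0, -0.1, 1.4]
force: [-8.1, 4.7, 21.6]
grip_width: 0.0004
grasp_force: 10.6
```

Stiff at 76.6 mm, which is about the fitted height of 76 mm. I ease off and look.

Request:
apply_moves --pt "0 0 -0.01 0 0 0 0" --pt "0 0 -0.03 0 0 0 0" --pt "0 0 -0.15 0 0 0 0" --pt "-0.17 0 -0.25 0 0 0 0" --pt "-0.17 0 -0.25 0 0 0 0" --pt "-0.17 0 -0.25 0 0 0 0"

```text
time_s: 14.9
tool_pos: [0.4857, -0.2228, 0.1234]
tool_rot: [179.9, -0.1, 1.3]
force: [0.6, -0.2, -0.0]
grip_width: 0.0006
grasp_force: 0.0
```

Run:
```python
from h import *
c=viewer.get_calibration("wrist");im=viewer.read_camera("wrist")
cv2.imwrite("pics/w7.png",cv2.resize(im[60:240,240:460,::-1],None,fx=3,fy=3,interpolation=cv2.INTER_CUBIC))
RZ=R.from_euler('z',YAW,degrees=True)
for q in ((.03,0,.013),(-.03,0,.013),(.0337,0,.0085),(.036,0,0)):
    print(((proj(c,SEAT+RZ.apply(q))-[240,60])*3).round())
ch=SEAT+RZ.apply([-.022,-.096,0])
for h in (.09,.06,.04): plan([ch[0],ch[1],h],YAW)
print(boxes_of("wrist","wake_top")[:2])
```

```text
[231. 284.]
[232. 524.]
[231. 267.]
[231. 254.]
t 14.95 pos [ 0.4859 -0.2223  0.1228] rot [ 1.7999e+02 -6.0000e-02  1.3100e+00] F [-0.4 -0.1  0.2] grip 0.0002
row [-0.0222  0.4773  0.1643] [ 0.0002 -0.0007 -0.001 ]
t 14.95 pos [ 0.4859 -0.2223  0.1228] rot [ 1.7999e+02 -6.0000e-02  1.3100e+00] F [-0.4 -0.1  0.2] grip 0.0002
row [-0.0224  0.4773  0.3143] [ 0.0002 -0.0007 -0.001 ]
t 14.95 pos [ 0.4859 -0.2223  0.1228] rot [ 1.7999e+02 -6.0000e-02  1.3100e+00] F [-0.4 -0.1  0.2] grip 0.0002
row [-0.0225  0.4773  0.4143] [ 0.0002 -0.0007 -0.001 ]
[{'location': [428.1, 210.8], 'conf': 0.96}, {'location': [364.7, 153.8], 'conf': 0.22}]
```

View pics/w7.png

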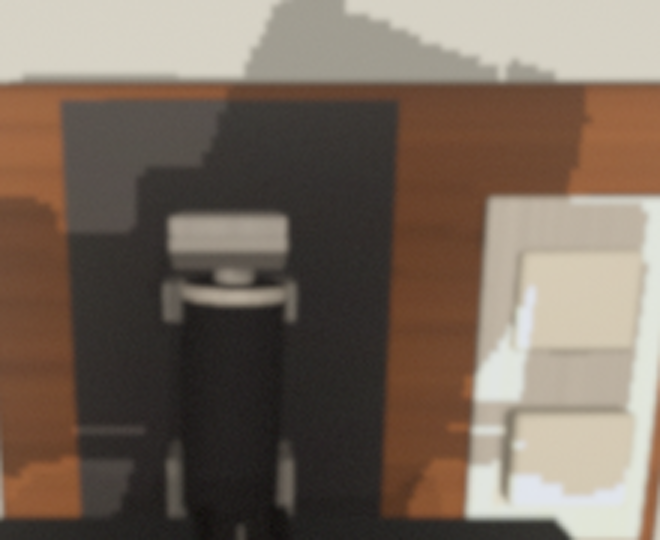

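The cell now lies level and centred, with the stud disappearing under the lip nose at crop (233,270) and the rim at row 287 against a predicted 284. It has snapped in. Next is the wake key at about (430,212).

Request:
apply_moves --pt "-0.02 0.2 0 0 0 0 0" --pt "-0.022 0.4 0.1 0 0 0 0" --pt "-0.022 0.477 0.2 0 0 0 0" --pt "-0.022 0.477 0.3 0 0 0 0" --pt "-0.022 0.477 0.35 0 0 0 0" --pt "-0.022 0.477 0.37 0 0 0 0" --pt "-0.022 0.477 0.385 0 0 0 0" --pt "-0.022 0.477 0.4 0 0 0 0" --pt "-0.022 0.477 0.41 0 0 0 0" --pt "-0.022 0.477 0.41 0 0 0 0" --pt "-0.022 0.477 0.41 0 0 0 0"

```text
time_s: 16.1
tool_pos: [0.4845, -0.3178, 0.0416]
tool_rot: [179.9, -0.1, 1.4]
force: [0.7, 0.4, 0.9]
grip_width: 0.0003
grasp_force: 0.3
```

Request:
apply_moves --pt "0 0 0.006 0 0 0 0" --pt "0 0 0.01 0 0 0 0" --pt "0 0 0.01 0 0 0 0"

```text
time_s: 16.4
tool_pos: [0.4845, -0.3178, 0.0414]
tool_rot: [179.9, -0.1, 1.3]
force: [-3.4, 3.0, 12.6]
grip_width: 0.0006
grasp_force: 6.1
```

The key is at its stop, with force up to 12.6 N at 41.4 mm. I retract and verify.

Request:
apply_moves --pt "0 0 -0.03 0 0 0 0" --pt "0 0 -0.2 0 0 0 0" --pt "-0.1 0 -0.45 0 0 0 0" --pt "-0.2 -0.3 -0.5 0 0 0 0" --pt "-0.2 -0.3 -0.5 0 0 0 0" --pt "-0.2 -0.3 -0.5 0 0 0 0" --pt "-0.2 -0.3 -0.5 0 0 0 0"

```text
time_s: 17.1
tool_pos: [0.4423, -0.2591, 0.139]
tool_rot: [179.9, -0.1, 1.3]
force: [0.4, -0.2, -0.7]
grip_width: 0.0001
grasp_force: 0.0
```

Run:
```python
from h import *
o=env.get_obs();c=viewer.get_calibration("wrist");im=viewer.read_camera("wrist")
cv2.imwrite("pics/w8.png",cv2.resize(im[60:240,240:460,::-1],None,fx=3,fy=3,interpolation=cv2.INTER_CUBIC))
RZ=R.from_euler('z',YAW,degrees=True)
for q in ((.03,0,.013),(-.03,0,.013),(.0337,0,.0085)):
    print(((proj(c,SEAT+RZ.apply(q))-[240,60])*3).round())
print(o['time_s'],o['tool_pos'],o['force'])
```

```text
[83. 90.]
[ 94. 340.]
[85. 76.]
17.1 [ 0.44234475 -0.2591307   0.13898321] [ 0.44496444 -0.1950258  -0.69780365]
```

View pics/w8.png

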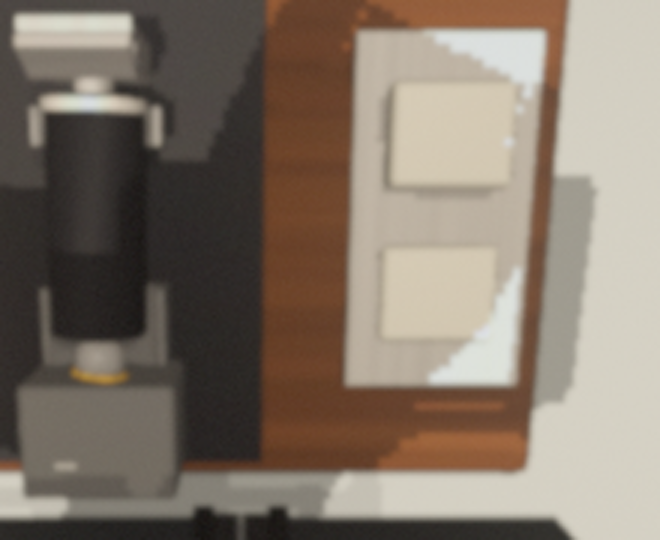

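The cell is level in the bay at crop (95,215), with the stud under the lip. The upper key at (450,135) is now raised and casts a shadow, and the lower one at (438,292) is flush, so I hand it in.

```bash
python3 -c "
from cell import env
print(env.sign_off())"
```

```text
the job is handed in; nothing more can be done
None
```

The cell is snapped in under the lip, the raised key is down and its neighbour is up, all confirmed in the last wrist picture. I handed the job in at about 17 s; no verdict came back, and the jug, stopper and comb weren't rechecked at the end.

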